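# Sweep the exchanged watch parts into the scoop tray

### The job

Clear the watchmaker's bench of the three worn steel parts that have been exchanged: with your fingertips sweep the empty watch case, the loose case back and the folding clasp along the bench top, over the sloping lip and all the way into the black scoop tray, so that each lies flat on the tray's floor. Push them gently, never pinching, pressing down hard on or lifting them, and leave the two complete watches, the dust bell, the loupe and the tweezers where they are.

Things in the scene. Friction and masses are not known exactly. Their poses are not given: they have to be found in the camera images.
- tray: black scoop tray like a dustpan, fixed to the bench. Origin: centre of its underside, on the bench; +x points out of its open mouth. Floor 1.5 mm thick, level to x = 50 mm, then a lip slopes to the bench at x = 62. Back wall inside at x = -60. Flared side walls, inside at y = +-80 mm at the back, +-105 at the mouth. Walls 22 mm high, 3 thick; a tab behind reaches x = -83
- old_case: task part: empty steel watch case, a plain open ring 40 mm across outside, 30 mm hole right through, 8 mm high, with four lugs 7 mm high that reach to x = +-24 mm at y = +-11.5 mm (48 mm over the lugs); no dial, no glass. Lies loose on the bench's thin green mat, in front of the tray's mouth. Origin: centre of its underside; z up. About 45 g
- old_back: task part: steel screw-on case back, a solid disc 36 mm across and 7 mm thick (its side upright for the lowest 6 mm), with six small notches round its upper rim. Lies loose on the bench. Origin: centre of its underside; z up. About 30 g
- old_clasp: task part: steel folding clasp of a bracelet, folded shut: a block 38 mm (its x) by 18 mm (its y) by 8 mm high with rounded edges. Lies loose on the bench. Origin: centre of its underside; z up. About 25 g
- watch_a: bystander: complete watch head with black dial, hands and crown, 40 mm across (48 mm over the lugs, along its x), 12 mm high. Origin: centre of its underside
- watch_b: bystander: complete watch head with blue dial, otherwise as the other. Origin: centre of its underside
- dust_bell: bystander: clear dome over a movement, 50 mm across, 51 mm high with its black knob. Origin: centre of its underside
- loupe: bystander: black watchmaker's eye loupe, a cone standing on its wide end, 33 mm across, 32 mm high. Origin: centre of its underside
- tweezers: bystander: steel tweezers lying flat, 134 mm long along their x, 12 mm wide, 5 mm thick. Origin: on the bench near the middle of their length

How it is judged:
By the outcome, as a careful person would: the job done as asked, in the order asked, and still so for the second after the job is handed in, with the robot touching nothing.
It also fails if it takes over 70 s, if anything falls off the work surface, if the arm or the gripper's body presses on something with over 40 N, if the wrist force passes 120 N, or if a joint passes its speed limit or range.

### The arm

A 6-joint arm with a two-finger parallel gripper is mounted at the origin on the work surface. World frame = base frame: x ahead of the robot, y to its left, z up, the work surface at z = 0. Lengths are in mm, angles in rad, forces in N, time in s.
With the tool pointing down it reaches from about 350 to 925 mm from the base axis. Payload 6.4 kg.
Tool frame: the origin (TCP) lies at the very end of the fingers, on their centre line; the grasp point (between the pads) lies 19 mm behind it (arm.pinch_z is the distance from the TCP to the grasp point, in mm); z points along the fingers, y is the line along which they close (so a half turn about z gives the same grasp; the last joint's range is limited). The gripper opens to 85 mm and grips with 20 to 120 N. Pads are 22 mm wide; open, the fingers measure 114 mm over their backs; the gripper's body (76 mm by 85 mm) begins 54 mm behind the grasp point. The pads swing forward as they close: fully open they stand 13 mm farther back than shut.
Start: joints at [-1.498, 0.245, 1.558, -0, 1.339, -0.174], TCP at [158.801, -630.314, 231.29] pointing down, gripper open.
Joint ranges: [-3.13, 3.13], [-1.02, 2.26], [0.13, 2.54], [-0.95, 4.09], [0.21, 2.88], [-2.74, 2.74]. Speed limits (rad/s): [2.57, 2.57, 3.14, 3.14, 3.14, 3.14].

### API

Orientations are given as a unit quaternion [x, y, z, w].
In Python, from plant import status, camera, camera_info, close_job, arm gives the robot as it stands.
- The arm moves only by the shell command python3 -m creep 'ROWS' [FORCE]. ROWS is JSON, a list of rows, each an object with "claw": the finger opening in cm, from 0 to 8.54; "travel": the shift along the tool's x, y, z in cm, a list of three; "roll": the turn about the tool's z in rad. A call has exactly 10 rows; each row shifts and turns the commanded pose from where the row before left it, along the tool's axes as they then stand; what a row does not reach is not made up. A row lasts 1/8 s, in which the tool goes at most 62.5 mm and 10.7 degrees, less where a joint would pass 70% of its speed; a pose out of reach is approached as far as the arm can. A call with a gripper value outside its range is refused whole. The fingers move at their own pace and stop on an object; FORCE is the grip in N (left out, the last holds). Time passes only in rows, so rows that do not move let the fingers close, or fill a call up. It gives the time, the measured TCP pose, the force, the opening and the grip force at its end, in the units of the state.
- status.sense(): the state, without advancing time (a new reading comes with each control period).
- camera(name): name is "side" or "top" or "wrist"; returns the picture (480x640x3 uint8, red, green, blue); there is no depth.
- camera_info(name): a dict with "mtx" (3x3 intrinsics, pixels), "T" (4x4, takes a point from camera to world coordinates); the wrist camera has in their place "T_tool_cam" (4x4, takes a point from camera to tool coordinates, whose origin is the TCP and whose axes are the flange's). Camera axes: x right, y down, z forward; pixel columns grow to the right and rows downward; lengths in mm; the calibration is good to about 2 mm. A picture is of the moment at which its call begins: read the wrist's pose just before it. camera_info takes no time and is no camera call.
- close_job(): hands the job in; it is judged then, once.
The state is a dict: "clock": time; "joints": joint angles; "qd": joint speeds; "joint_torque": joint torques, N m; "eef_pos": TCP position; "tcp_rot": TCP orientation; "contact_force": force on the tool from outside, world axes, zero at the start; "torque": the same for the moment, N m; "gripper_width": opening from 0.0 (shut) to 1.0 (fully open); "gripper_force": force on a finger pad.
Only numpy, scipy, OpenCV 4.12 (cv2) and the standard library are available. Lean on these libraries where they do the work, as an engineer would, in place of code of your own. Each camera call takes 0.05 s, during which the arm holds its last target. There are 200 camera calls.

## Working session

There is one attempt and no reset: what is moved stays moved. The work goes in short steps, Python scripts to look and compute and a shell command to move; the robot and the scene stay as the last step left them, time stands still between calls to the robot, and variables do not carry over. Pictures are saved under pics/ and viewed, at most 10 in all, crops included, and the job is handed in when it is done.

```bash
ls; mkdir -p pics
python3 - <<'E'
from plant import status,camera,camera_info
import cv2
s=status.sense(); print({k:s[k] for k in('clock','eef_pos','tcp_rot','gripper_width','contact_force')})
for n in('top','side'):
    cv2.imwrite(f'pics/{n}0.png',camera(n)[:,:,::-1]); i=camera_info(n); print(n,i['mtx'],i['T'])
print(camera_info('wrist'))
E
```

```text
pics
{'clock': 0.0, 'eef_pos': array([ 158.76852535, -629.72951314,  230.18698281]), 'tcp_rot': array([ 9.92394462e-01,  1.23094635e-01,  4.94964230e-05, -9.69418532e-04]), 'gripper_width': 0.9971724167350682, 'contact_force': array([-0.11282405,  0.46849252,  0.29355818])}
top [[537.23330457   0.         320.83296312]
 [  0.         537.23330457 236.95180698]
 [  0.           0.           1.        ]] [[-1.51660793e-01 -9.66698028e-01  2.06140548e-01  4.36172652e+02]
 [-9.88431596e-01  1.48028607e-01 -3.30228943e-02  5.18869150e+01]
 [ 1.40846870e-03 -2.08764109e-01 -9.77965011e-01  8.33975199e+02]
 [ 0.00000000e+00  0.00000000e+00  0.00000000e+00  1.00000000e+00]]
side [[502.38869097   0.         317.46955465]
 [  0.         502.38869097 233.76226575]
 [  0.           0.           1.        ]] [[ 9.37007679e-01 -1.76506024e-01  3.01433629e-01  3.51272925e+02]
 [-3.49046378e-01 -5.06555994e-01  7.88395618e-01 -6.77095836e+02]
 [ 1.35364358e-02 -8.43947065e-01 -5.36255644e-01  5.50215610e+02]
 [ 0.00000000e+00  0.00000000e+00  0.00000000e+00  1.00000000e+00]]
{'mtx': array([[338.51238422,   0.        , 320.70688082],
       [  0.        , 338.51238422, 242.07688559],
       [  0.        ,   0.        ,   1.        ]]), 'T_tool_cam': array([[-8.20795411e-04, -9.46164581e-01, -3.23684897e-01,
         8.52034336e+01],
       [ 9.99999663e-01, -7.79506245e-04, -2.57206733e-04,
         4.31423082e-01],
       [-8.95449801e-06, -3.23684999e-01,  9.46164902e-01,
        -1.41589190e+02],
       [ 0.00000000e+00,  0.00000000e+00,  0.00000000e+00,
         1.00000000e+00]])}
```

View pics/top0.png

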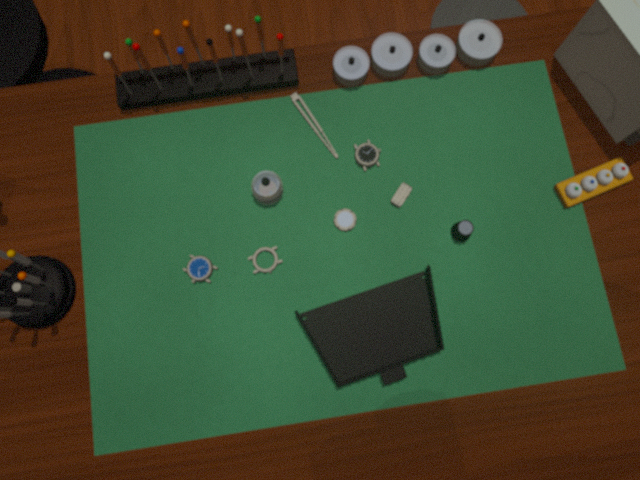

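View pics/side0.png

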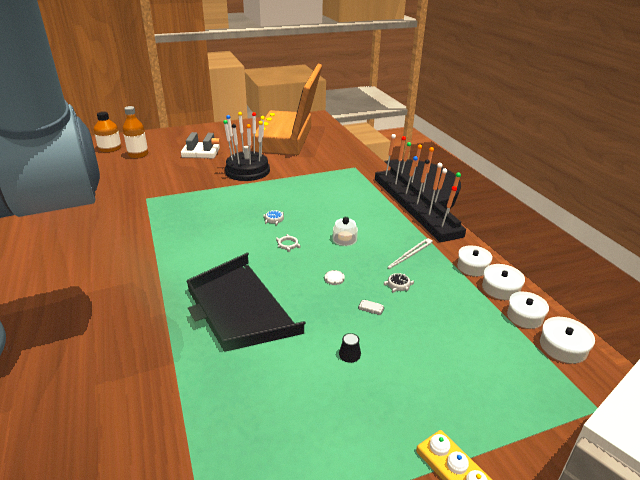

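The top view shows the old case at (265,260), the case back at (345,220), the clasp at (401,195) and the tray at (375,327) with its mouth facing up. The bystanders are watch_a (367,154), watch_b (200,268), bell (266,187), loupe (462,230) and tweezers (315,125). The side view agrees with this.

```bash
cat > h.py <<'E'
import numpy as np,cv2
from scipy.spatial.transform import Rotation as R
from plant import status,camera,camera_info
def cam(n):
    i=camera_info(n)
    if 'T' in i: return i['mtx'],np.array(i['T']),camera(n)
    s=status.sense(); T=np.eye(4); T[:3,:3]=R.from_quat(s['tcp_rot']).as_matrix(); T[:3,3]=s['eef_pos']
    return i['mtx'],T@i['T_tool_cam'],camera(n)
def ray(K,T,uv,z):
    uv=np.atleast_2d(uv).astype(float)
    d=np.c_[(uv-[K[0,2],K[1,2]])/K[0,0],np.ones(len(uv))]@T[:3,:3].T
    return (T[:3,3]+d*((z-T[2,3])/d[:,2])[:,None])[:,:2]
def blobs(im,amin=60):
    hsv=cv2.cvtColor(im,cv2.COLOR_RGB2HSV)
    g=cv2.inRange(hsv,(60,90,40),(85,255,255))
    c=max(cv2.findContours(g,0,2)[0],key=cv2.contourArea)
    m=np.zeros_like(g); cv2.drawContours(m,[cv2.convexHull(c)],-1,255,-1)
    m=cv2.erode(m,np.ones((7,7)))&~g
    return [c for c in cv2.findContours(m,0,2)[0] if cv2.contourArea(c)>amin],m
E
python3 - <<'E'
from h import *
K,T,im=cam('top'); B,m=blobs(im)
for c in B:
    w=ray(K,T,c[:,0],5).astype(np.float32); (cx,cy),s,a=cv2.minAreaRect(w)
    M=cv2.moments(c); p=(M['m10']/M['m00'],M['m01']/M['m00'])
    print(np.round(p),'cen',ray(K,T,p,5).round(1),'rect',np.round([cx,cy,*s,a],1))
    if cv2.contourArea(c)>3000: print(ray(K,T,cv2.approxPolyDP(c,4,True)[:,0],0).round(), cv2.approxPolyDP(c,4,True)[:,0].tolist())
E
```

```text
[376. 330.] cen [[455.4 -37.7]] rect [448.1 -40.2 144.9 218.1  10. ]
[[ 539. -135.]
 [ 530. -127.]
 [ 501.   79.]
 [ 383.   34.]
 [ 394.  -25.]
 [ 374.  -40.]
 [ 380.  -69.]
 [ 403.  -73.]
 [ 412. -132.]] [[428, 267], [424, 273], [296, 312], [337, 386], [375, 372], [387, 384], [405, 377], [405, 361], [442, 349]]
[199. 268.] cen [[590.3 218.7]] rect [588.8 219.7  50.7  45.5  55. ]
[265. 259.] cen [[589. 116.]] rect [588.1 116.   44.9  50.9  12.8]
[462. 230.] cen [[ 588.2 -199.1]] rect [ 588.7 -198.5   27.7   37.3   34.1]
[345. 219.] cen [[633.6 -17.9]] rect [634.1 -17.7  36.6  39.3  80.5]
[401. 194.] cen [[ 660.6 -113.9]] rect [ 660.7 -113.9   22.7   43.6   47.2]
[566. 193.] cen [[ 623.2 -376.4]] rect [ 622.7 -378.1   47.4   34.7   12.6]
[267. 187.] cen [[705.4  97.4]] rect [706.2  97.   51.5  59.   82.8]
[367. 154.] cen [[735.6 -70.9]] rect [735.6 -73.   51.1  45.4   9.3]
[314. 124.] cen [[801.1   6.5]] rect [796.2   2.2 129.7  18.8  26.5]
```

```bash
python3 -m creep '[{"claw":2.5,"travel":[2,-2,0],"roll":0},{"claw":2.5,"travel":[4,-4,0],"roll":0},{"claw":2.5,"travel":[4,-4,0],"roll":0},{"claw":2.5,"travel":[4,-4,0],"roll":0},{"claw":2.5,"travel":[4,-4,0],"roll":0},{"claw":2.5,"travel":[4,-4,0],"roll":0},{"claw":2.5,"travel":[4,-4,0],"roll":0},{"claw":2.5,"travel":[4,-4,0],"roll":0},{"claw":2.5,"travel":[4,-4,0],"roll":0},{"claw":2.5,"travel":[4,-4,0],"roll":0}]' 20
python3 -m creep '[{"claw":2.5,"travel":[4,-4,0],"roll":0},{"claw":2.5,"travel":[4,-4,0],"roll":0},{"claw":2.5,"travel":[4,-4,0],"roll":0},{"claw":2.5,"travel":[4,-4,0],"roll":0},{"claw":2.5,"travel":[4,-4,0],"roll":0},{"claw":2.5,"travel":[4,-4,0],"roll":0},{"claw":2.5,"travel":[2,-2,2],"roll":-0.18},{"claw":2.5,"travel":[0,0,3],"roll":-0.18},{"claw":2.5,"travel":[0,0,3],"roll":0},{"claw":2.5,"travel":[0,0,0],"roll":0}]'
python3 - <<'E'
from h import *
K,T,im=cam('wrist'); cv2.imwrite('pics/w1.png',im[:,:,::-1])
s=status.sense(); print(s['eef_pos'],R.from_quat(s['tcp_rot']).as_matrix().round(3))
for c in blobs(im,150)[0]:
    M=cv2.moments(c); p=(M['m10']/M['m00'],M['m01']/M['m00'])
    r=cv2.minAreaRect(ray(K,T,c[:,0],5).astype(np.float32)); print(np.round(p),ray(K,T,p,5).round(1),[np.round(x,1) for x in r])
E
```

```text
clock: 1.4
eef_pos: [435.0, -167.2, 231.3]
tcp_rot: [0.992, 0.123, 0.0, 0.0]
contact_force: [0.6, 0.0, -0.6]
gripper_width: 0.295
gripper_force: 0.0
clock: 2.65
eef_pos: [620.8, 146.6, 147.9]
tcp_rot: [0.954, 0.299, -0.003, -0.001]
contact_force: [-0.9, -0.2, 0.3]
gripper_width: 0.295
gripper_force: 0.0
[622.26601557 146.58949585 150.27386035] [[ 0.822  0.57  -0.003]
 [ 0.57  -0.822 -0.   ]
 [-0.002 -0.001 -1.   ]]
[561. 339.] [[ 662.1 -113.4]] [array([ 661.8, -113.4]), array([25.9, 42.4]), np.float64(47.4)]
[374. 393.] [[504.6  -2.8]] [array([539.2, -17.9]), array([167.3, 547. ]), np.float64(22.7)]
[470. 309.] [[635.9 -16.7]] [array([635.5, -17. ]), array([40.7, 36.1]), np.float64(81.1)]
[329. 272.] [[591.3 115.8]] [array([589.8, 115.2]), array([44.2, 49.7]), np.float64(14.2)]
[592. 258.] [[737.  -70.7]] [array([736.8, -72.6]), array([48.7, 50.1]), np.float64(11.9)]
[233. 208.] [[592.5 218.2]] [array([590.7, 218.9]), array([48.7, 45.9]), np.float64(55.1)]
[431. 184.] [[705.   91.9]] [array([704.8,  91.6]), array([61.3, 53.4]), np.float64(83.8)]
[596. 133.] [[810.8  11.3]] [array([798.8,   6.7]), array([130.9,  18.4]), np.float64(23.5)]
```

View pics/w1.png

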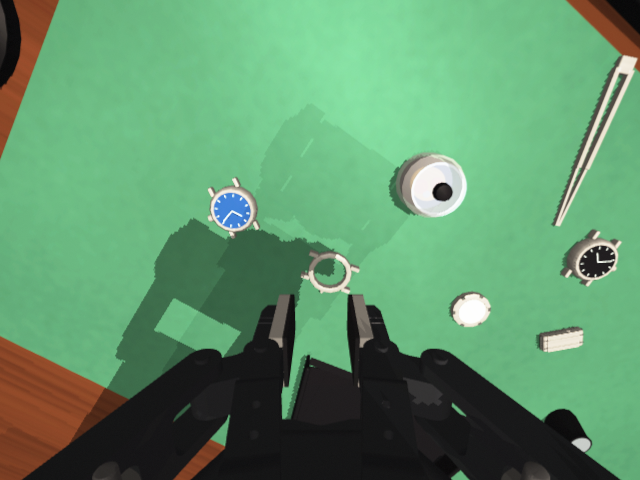

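The wrist view shows the case at (329,272) between the open fingertips, the back at (470,309), the clasp at (561,340) and nothing near the descent point. The positions match the top view to within about 2 mm.

```bash
python3 -m creep '[{"claw":2.5,"travel":[0.2,0.8,2],"roll":0},{"claw":2.5,"travel":[0,0,3],"roll":0},{"claw":2.5,"travel":[0,0,3],"roll":0},{"claw":2.5,"travel":[0,0,2],"roll":0},{"claw":2.5,"travel":[0,0,2],"roll":0},{"claw":2.5,"travel":[0,0,1],"roll":0},{"claw":2.5,"travel":[0,0,1],"roll":0},{"claw":2.5,"travel":[0,0,0],"roll":0},{"claw":2.5,"travel":[0,0,0],"roll":0},{"claw":2.5,"travel":[0,0,0],"roll":0}]'
python3 - <<'E'
from h import *
K,T,im=cam('wrist'); cv2.imwrite('pics/w2.png',im[:,:,::-1])
P=[]
for i in range(3): s=status.sense(); P.append(s['eef_pos']); camera('wrist')
print(np.round(P,1),s['contact_force'].round(1),np.degrees(np.arctan2(*R.from_quat(s['tcp_rot']).as_matrix()[[1,0],[0,0]])))
E
```

```text
clock: 3.95
eef_pos: [629.8, 141.3, 12.1]
tcp_rot: [0.954, 0.299, 0.001, 0.0]
contact_force: [0.4, -0.0, 1.1]
gripper_width: 0.295
gripper_force: 0.0
[[629.7 141.2  12. ]
 [629.6 141.2  11.9]
 [629.5 141.2  11.7]] [ 0.6  0.1 -0.5] 34.76687994635693
```

View pics/w2.png

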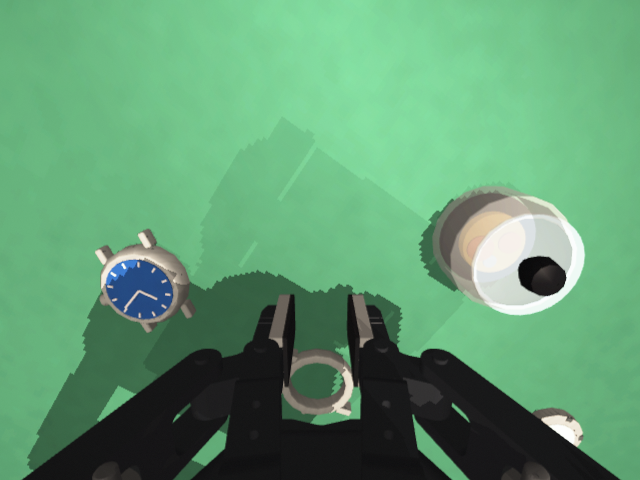

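The case (318,382) is centred between the fingers. I'll lower to about 4 mm and start the push.

```bash
python3 -m creep '[{"claw":2.5,"travel":[0,0,0.4],"roll":0},{"claw":2.5,"travel":[0,0,0.4],"roll":0},{"claw":2.5,"travel":[-1,0,0],"roll":0},{"claw":2.5,"travel":[-1,0,0],"roll":0},{"claw":2.5,"travel":[-0.8,0,0],"roll":0},{"claw":2.5,"travel":[-1,0,0],"roll":0},{"claw":2.5,"travel":[-1,0,0],"roll":0},{"claw":2.5,"travel":[-1,0,0],"roll":0},{"claw":2.5,"travel":[-1,0,0],"roll":0},{"claw":2.5,"travel":[-1,0,0],"roll":0}]'
python3 - <<'E'
from h import *
K,T,im=cam('wrist'); cv2.imwrite('pics/w3.png',im[200:,150:490,::-1])
E
```

```text
clock: 5.4
eef_pos: [564.7, 96.4, 3.3]
tcp_rot: [0.954, 0.299, 0.0, 0.0]
contact_force: [1.8, 0.3, -0.2]
gripper_width: 0.291
gripper_force: 0.1
```

View pics/w3.png

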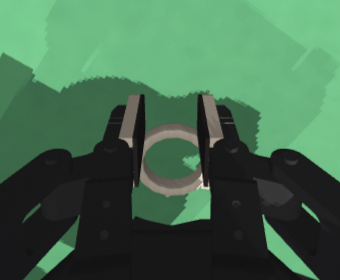

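The case sits against both fingertips and is being pushed with about 2 N. Continuing, 1 mm higher to clear the lip.

```bash
python3 -m creep '[{"claw":2.5,"travel":[-0.8,0,-0.1],"roll":0},{"claw":2.5,"travel":[-1,0,0],"roll":0},{"claw":2.5,"travel":[-1,0,0],"roll":0},{"claw":2.5,"travel":[-1,0,0],"roll":0},{"claw":2.5,"travel":[-1,0,0],"roll":0},{"claw":2.5,"travel":[-1,0,0],"roll":0},{"claw":2.5,"travel":[-1,0,0],"roll":0},{"claw":2.5,"travel":[-1,0,0],"roll":0},{"claw":2.5,"travel":[-1,0,0],"roll":0},{"claw":2.5,"travel":[-0.8,0,0],"roll":0}]'
python3 - <<'E'
from h import *
K,T,im=cam('side'); K2,T2,i2=cam('wrist')
cv2.imwrite('pics/c4.png',np.hstack([cv2.resize(im[220:380,150:350],(400,320)),i2[160:480,120:520]])[:,:,::-1])
E
```

```text
clock: 6.7
eef_pos: [486.7, 41.5, 5.1]
tcp_rot: [0.954, 0.299, 0.001, 0.0]
contact_force: [-0.3, 0.4, 0.3]
gripper_width: 0.294
gripper_force: 0.0
```

View pics/c4.png

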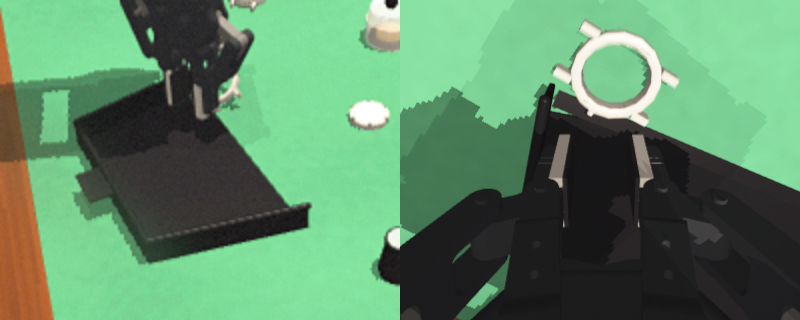

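The fingers have passed over the case: it lies behind them, just outside the mouth, at about (338,235) in the full wrist image. The partly open fingertips must sit several mm above the TCP. I'll locate the case again.

Run:
```python
from h import *
K,T,im=cam('wrist')
hsv=cv2.cvtColor(im,cv2.COLOR_RGB2HSV); m=cv2.inRange(hsv,(0,0,130),(179,70,255)); m[300:]=0
for c in cv2.findContours(m,0,2)[0]:
    if cv2.contourArea(c)>300:
        M=cv2.moments(c); p=(M['m10']/M['m00'],M['m01']/M['m00'])
        r=cv2.minAreaRect(ray(K,T,c[:,0],5).astype(np.float32)); print(np.round(p),ray(K,T,p,5).round(1),[np.round(x,1) for x in r])
# ring hole ->centre
for c in cv2.findContours(m,cv2.RETR_CCOMP,2)[0]:
    r=cv2.minAreaRect(ray(K,T,c[:,0],6).astype(np.float32))
    if 20<min(r[1])<max(r[1])<45: print('hole?',r)
s=status.sense();print(s['eef_pos'],s['contact_force'])
```

```text
[337. 233.] [[522.8  58.7]] [array([521. ,  57.9]), array([42.6, 48.8]), np.float64(3.0)]
[632. 124.] [[624.7  -9.8]] [array([624.1,  -9.5]), array([28. ,  6.8]), np.float64(51.7)]
hole? ((523.0455322265625, 58.68235397338867), (27.509098052978516, 30.33314323425293), 34.706119537353516)
[484.77526093  41.92139369   3.50768497] [-0.23697485 -0.51948123 -0.29002249]
```

```bash
python3 -m creep '[{"claw":2.5,"travel":[0,0,-1.5],"roll":0},{"claw":2.5,"travel":[0,0,-1.5],"roll":-0.05},{"claw":2.5,"travel":[2.9,0.3,0],"roll":0},{"claw":2.5,"travel":[2.9,0.3,0],"roll":0},{"claw":2.5,"travel":[2.9,0.4,0],"roll":0},{"claw":2.5,"travel":[0,0,1.2],"roll":0},{"claw":2.5,"travel":[0,0,1.2],"roll":0},{"claw":2.5,"travel":[0,0,0.6],"roll":0},{"claw":2.5,"travel":[0,0,0.3],"roll":0},{"claw":2.5,"travel":[0,0,0],"roll":0}]'
python3 - <<'E'
from h import *
K,T,im=cam('wrist'); cv2.imwrite('pics/w5.png',im[:,:,::-1])
s=status.sense();print(s['eef_pos'],s['contact_force'])
E
python3 -m creep '[{"claw":2.5,"travel":[0,0,0.1],"roll":0},{"claw":2.5,"travel":[0,0,0.1],"roll":0},{"claw":2.5,"travel":[0,0,0],"roll":0},{"claw":2.5,"travel":[0,0,0],"roll":0},{"claw":2.5,"travel":[0,0,0],"roll":0},{"claw":2.5,"travel":[0,0,0],"roll":0},{"claw":2.5,"travel":[0,0,0],"roll":0},{"claw":2.5,"travel":[0,0,0],"roll":0},{"claw":2.5,"travel":[0,0,0],"roll":0},{"claw":2.5,"travel":[0,0,0],"roll":0}]'
python3 -c "
from plant import status;s=status.sense();print(s['eef_pos'],s['contact_force'])"
```

```text
clock: 8.1
eef_pos: [561.0, 87.0, 1.2]
tcp_rot: [0.947, 0.322, -0.0, -0.0]
contact_force: [-0.5, 0.3, -0.6]
gripper_width: 0.293
gripper_force: 0.0
[561.36841954  87.02040618   1.48474891] [-0.1150836  -0.25611246  0.22573184]
clock: 9.4
eef_pos: [561.6, 87.1, -0.1]
tcp_rot: [0.947, 0.323, 0.0, 0.0]
contact_force: [-1.6, -1.2, 5.1]
gripper_width: 0.294
gripper_force: 2.7
[ 5.61610199e+02  8.71447258e+01 -7.84052642e-02] [-1.63778658 -1.15396071  5.14770264]
```

View pics/w5.png

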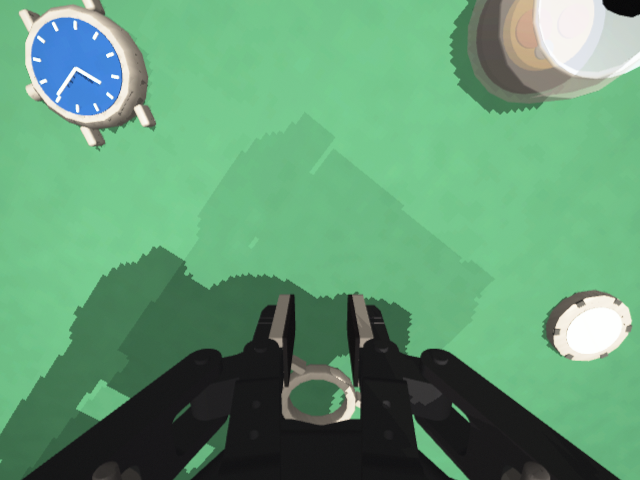

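Run:
```python
from h import *
# tray corners from first top picture: dark mask, top-of-wall points at z=22, lip edge at z=0
im=cv2.imread('pics/top0.png')[:,:,::-1]; i=camera_info('top');K,T=i['mtx'],np.array(i['T'])
B,m=blobs(im); c=max(B,key=cv2.contourArea)
a=cv2.approxPolyDP(c,1.5,True)[:,0]
for p,q,r in zip(a,ray(K,T,a,22).round(),ray(K,T,a,0).round()): print(p,q,r)
big=cv2.resize(im[255:395,285:455],None,fx=3.5,fy=3.5,interpolation=cv2.INTER_CUBIC)
cv2.imwrite('pics/tray.png',cv2.convertScaleAbs(big,alpha=2.5)[:,:,::-1])
```

```text
[428 266] [ 538. -131.] [ 540. -135.]
[427 273] [ 527. -127.] [ 530. -132.]
[419 272] [ 531. -115.] [ 533. -120.]
[379 287] [517. -51.] [520. -54.]
[376 286] [520. -47.] [522. -49.]
[373 289] [516. -41.] [518. -44.]
[331 302] [506.  25.] [508.  24.]
[299 315] [494.  75.] [496.  76.]
[296 312] [499.  79.] [501.  79.]
[299 321] [485.  76.] [487.  77.]
[312 339] [456.  61.] [457.  61.]
[313 345] [447.  61.] [448.  61.]
[324 360] [423.  48.] [423.  48.]
[337 386] [384.  35.] [383.  34.]
[361 379] [388.  -1.] [387.  -3.]
[362 377] [391.  -3.] [390.  -5.]
[364 378] [389.  -6.] [388.  -8.]
[379 371] [396. -29.] [394. -32.]
[382 382] [380. -31.] [378. -33.]
[384 384] [376. -33.] [375. -36.]
[390 383] [376. -42.] [375. -45.]
[406 375] [384. -68.] [383. -71.]
[402 368] [395. -64.] [394. -67.]
[404 363] [401. -68.] [400. -71.]
[443 348] [ 414. -129.] [ 413. -134.]
```

View pics/tray.png

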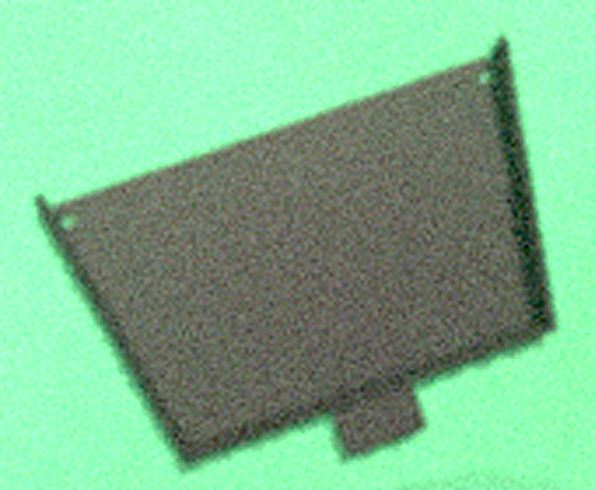

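w5 shows the case behind the fingers at about (318,393), and the enlarged tray picture shows the walls ending just past the lip, at about (40,197) and (500,40). The case was stopped beside the left wall end. I'll push it diagonally inward first, with a narrower gap and lower fingertips, then straight in.

```bash
python3 -m creep '[{"claw":1.2,"travel":[0,0,-2],"roll":0},{"claw":1.2,"travel":[0,-0.8,0],"roll":-0.156},{"claw":1.2,"travel":[0.1,-0.8,0],"roll":-0.156},{"claw":1.2,"travel":[0,0,1],"roll":0},{"claw":1.2,"travel":[0,0,0.75],"roll":0},{"claw":1.2,"travel":[-0.8,0,0],"roll":0},{"claw":1.2,"travel":[-0.8,0,0],"roll":0},{"claw":1.2,"travel":[-0.8,0,0],"roll":0},{"claw":1.2,"travel":[-0.8,0,0],"roll":0},{"claw":1.2,"travel":[-0.8,0,0],"roll":0}]'
python3 -m creep '[{"claw":1.2,"travel":[-0.6,0,0],"roll":0},{"claw":1.2,"travel":[-0.6,0,0],"roll":0},{"claw":1.2,"travel":[-0.4,0,0],"roll":0},{"claw":1.2,"travel":[0.5,0,0],"roll":0},{"claw":1.2,"travel":[1.5,0,-1],"roll":0},{"claw":1.2,"travel":[1.5,0,-2],"roll":0},{"claw":2.5,"travel":[1.5,0,-2],"roll":0.18},{"claw":2.5,"travel":[0,0,0],"roll":0.18},{"claw":2.5,"travel":[0,0,0],"roll":0.18},{"claw":2.5,"travel":[0,0,0],"roll":0.14}]'
python3 - <<'E'
from h import *
K,T,im=cam('wrist')
cv2.imwrite('pics/w6.png',im[:,:,::-1])
hsv=cv2.cvtColor(im,cv2.COLOR_RGB2HSV); m=cv2.inRange(hsv,(0,0,130),(179,70,255))
for c in cv2.findContours(m,cv2.RETR_CCOMP,2)[0]:
    if cv2.contourArea(c)>300:
        r=cv2.minAreaRect(ray(K,T,c[:,0],7).astype(np.float32)); print(c[:,0].mean(0).round(),[np.round(x,1) for x in r])
s=status.sense();print(s['eef_pos'],s['contact_force'])
E
```

```text
clock: 10.65
eef_pos: [528.4, 66.3, 2.0]
tcp_rot: [0.885, 0.466, 0.0, 0.0]
contact_force: [0.1, 0.8, -0.2]
gripper_width: 0.138
gripper_force: 0.1
clock: 11.9
eef_pos: [548.9, 95.9, 52.8]
tcp_rot: [0.99, 0.142, 0.001, 0.0]
contact_force: [0.2, -0.3, -0.8]
gripper_width: 0.295
gripper_force: 0.0
[420. 338.] [array([523.8,  21.3]), array([12. , 36.4]), np.float64(8.7)]
[363. 323.] [array([526.1,  60.7]), array([37.1,  8.3]), np.float64(25.2)]
[555. 189.] [array([634.5, -17.4]), array([36.1, 35.8]), np.float64(11.0)]
[122. 137.] [array([593.1, 220.7]), array([44.7, 44.8]), np.float64(76.9)]
[121. 146.] [array([592.1, 219.2]), array([31.7, 31.4]), np.float64(55.4)]
[416.  17.] [array([691.8,  87. ]), array([13.6, 47.1]), np.float64(16.3)]
[548.8861078   95.86862248  52.74142335] [0.29718148 0.51651591 0.41475544]
```

View pics/w6.png

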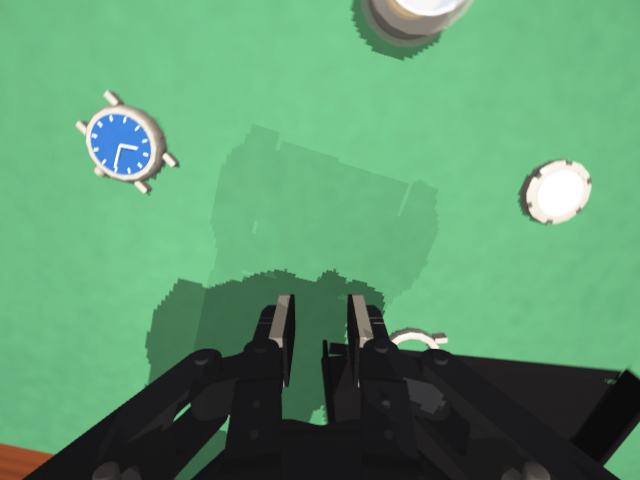

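The case is now past the wall end, lying on the lip; its rim shows at about (415,335) with the wall tip at (325,345). From here I'll locate it numerically from the top and side cameras.

```bash
cat >> h.py <<'E'
O=np.array([459,-36.5]); A=np.radians(10.5); U=np.array([np.cos(A),np.sin(A)]); V=np.array([-U[1],U[0]])
def tray(p): return np.c_[(np.atleast_2d(p)-O)@U,(np.atleast_2d(p)-O)@V]
def world(x,y): return O+x*U+y*V
def steel(n,z=7,lo=110,xr=(390,760),yr=(-190,180)):
    K,T,im=cam(n); hsv=cv2.cvtColor(im,cv2.COLOR_RGB2HSV); m=cv2.inRange(hsv,(0,0,lo),(179,90,255))
    out=[]
    for c in cv2.findContours(m,0,2)[0]:
        w=ray(K,T,c[:,0],z).astype(np.float32); r=cv2.minAreaRect(w)
        if xr[0]<r[0][0]<xr[1] and yr[0]<r[0][1]<yr[1] and max(r[1])>10: 
            out.append(r); print(n,c[:,0].mean(0).round(),'world',np.round(r[0],1),'size',np.round(r[1],1),'ang',round(r[2],1),'tray',tray(r[0]).round(1))
    return m,out
E
python3 - <<'E'
from h import *
for n in('top','side'): steel(n)
s=status.sense();print(s['eef_pos'])
E
```

```text
top [314. 306.] world [505.   48.9] size [24.9 34.5] ang 89.7 tray [[60.8 75.6]]
top [337. 300.] world [508.3  15.7] size [39.7 41.3] ang 5.3 tray [[58.  42.3]]
top [255. 237.] world [626.1 127.3] size [124.7  33.4] ang 88.0 tray [[194.2 130.6]]
top [345. 219.] world [634.1 -18.1] size [35.9 37.7] ang 12.3 tray [[175.6 -13.8]]
top [401. 195.] world [ 661.1 -114.9] size [23.5 39.5] ang 47.5 tray [[ 184.4 -114. ]]
top [266. 182.] world [711.9  97.3] size [47.7 45.3] ang 50.9 tray [[273.   85.5]]
top [367. 151.] world [739.7 -73.6] size [41.8 43.2] ang 9.3 tray [[269.2 -87.6]]
side [351. 338.] world [ 600.5 -173.1] size [23.8 19.8] ang 67.0 tray [[ 114.2 -160.1]]
side [370. 307.] world [ 661.4 -117. ] size [29.6 40.1] ang 48.0 tray [[ 184.4 -116.1]]
side [399. 283.] world [735.  -73.4] size [53.3 50.4] ang 12.1 tray [[264.6 -86.6]]
side [334. 277.] world [634.6 -22.1] size [40.9 36.1] ang 70.6 tray [[175.3 -17.8]]
side [260. 277.] world [509.   18.3] size [44.2 55.5] ang 20.0 tray [[59.1 44.7]]
side [346. 228.] world [712.7 113.4] size [105.5  50.2] ang 65.8 tray [[276.8 101.2]]
side [274. 231.] world [575.3 179.6] size [21.1 67.1] ang 3.1 tray [[153.7 191.3]]
[548.64210521  95.61579721  52.48574275]
```

```bash
python3 -m creep '[{"claw":2.5,"travel":[0,0,0],"roll":0.1},{"claw":2.5,"travel":[-0.2,2.3,0],"roll":0},{"claw":2.5,"travel":[-0.3,2.4,0],"roll":0},{"claw":2.5,"travel":[-0.3,2.4,0],"roll":0},{"claw":2.5,"travel":[0,0,2],"roll":0},{"claw":2.5,"travel":[0,0,1.9],"roll":0},{"claw":2.5,"travel":[0,0,1],"roll":0},{"claw":2.5,"travel":[0,0,0],"roll":0},{"claw":2.5,"travel":[-0.7,0,0],"roll":0},{"claw":2.5,"travel":[-0.7,0,0],"roll":0}]'
python3 -m creep '[{"claw":2.5,"travel":[-0.8,0,0],"roll":0},{"claw":2.5,"travel":[-0.8,0,-0.1],"roll":0},{"claw":2.5,"travel":[-0.8,0,-0.05],"roll":0},{"claw":2.5,"travel":[-0.8,0,0],"roll":0},{"claw":2.5,"travel":[-0.8,0,0],"roll":0},{"claw":2.5,"travel":[-0.8,0,0],"roll":0},{"claw":2.5,"travel":[-0.8,0,0],"roll":0},{"claw":2.5,"travel":[-0.8,0,0],"roll":0},{"claw":2.5,"travel":[-0.5,0,0],"roll":0},{"claw":2.5,"travel":[0,0,0],"roll":0}]'
python3 - <<'E'
from h import *
for n in('top','side'): steel(n,8,xr=(390,560),yr=(-140,80))
E
```

```text
clock: 13.3
eef_pos: [539.2, 21.0, 3.0]
tcp_rot: [0.996, 0.094, 0.0, 0.0]
contact_force: [-0.5, -0.5, 1.0]
gripper_width: 0.296
gripper_force: 0.0
clock: 14.55
eef_pos: [471.4, 8.0, 4.2]
tcp_rot: [0.996, 0.094, -0.0, -0.0]
contact_force: [-0.1, -1.0, -0.3]
gripper_width: 0.293
gripper_force: 0.0
top [359. 306.] world [495.3 -15.9] size [110.8  18.7] ang 76.4 tray [[39.4 13.6]]
side [225. 290.] world [443.4   4.3] size [42.6 54.2] ang 29.0 tray [[-8.  42.9]]
side [252. 284.] world [491.2   5.7] size [28.2  1.4] ang 81.6 tray [[39.3 35.6]]
side [240. 286.] world [472.5   9.4] size [46.8  7. ] ang 83.7 tray [[21.6 42.7]]
side [231. 272.] world [465.  50.] size [15.  0.] ang -102.2 tray [[21.6 83.9]]
```

The case lies in the tray at tray coordinates (-8,43). Next is the case back.

```bash
python3 -m creep '[{"claw":2.5,"travel":[1,0,-1],"roll":0},{"claw":2.5,"travel":[2,0,-2],"roll":0},{"claw":2.5,"travel":[4.2,1.4,0],"roll":0},{"claw":2.5,"travel":[4.2,1.4,0],"roll":0},{"claw":2.5,"travel":[4.2,1.4,0],"roll":0},{"claw":2.5,"travel":[4.2,1.4,0],"roll":0},{"claw":2.5,"travel":[0,0,1.4],"roll":0},{"claw":2.5,"travel":[0,0,1.2],"roll":0},{"claw":2.5,"travel":[0,0,0.6],"roll":0},{"claw":2.5,"travel":[0,0,0],"roll":0}]'
python3 - <<'E'
from h import *
steel('side',8,xr=(390,700),yr=(-140,80))
s=status.sense();print(s['eef_pos'],tray(s['eef_pos'][:2]))
E
```

```text
clock: 15.9
eef_pos: [675.6, -9.5, 1.5]
tcp_rot: [0.996, 0.094, -0.001, -0.0]
contact_force: [-0.4, 0.6, 0.0]
gripper_width: 0.293
gripper_force: 0.0
side [371. 307.] world [ 660.8 -118. ] size [29.5 40.1] ang 48.0 tray [[ 183.6 -117. ]]
side [224. 290.] world [443.1   2.8] size [43.8 54.8] ang 23.3 tray [[-8.5 41.5]]
side [335. 277.] world [633.6 -24.5] size [43.9 35.7] ang 68.9 tray [[173.9 -20. ]]
side [358. 271.] world [686.2 -15.1] size [52.2 17.9] ang 66.1 tray [[227.3 -20.3]]
side [344. 255.] world [673.1  23.8] size [55.5  4.2] ang 62.8 tray [[221.5  20.3]]
[676.24264546  -9.66733858   2.16944364] [[218.49476144 -13.20598163]]
```

```bash
python3 -m creep '[{"claw":2.5,"travel":[-0.8,0.05,0],"roll":0},{"claw":2.5,"travel":[-0.8,0.05,0],"roll":0},{"claw":2.5,"travel":[-0.8,0,0],"roll":0},{"claw":2.5,"travel":[-1,0,0],"roll":0},{"claw":2.5,"travel":[-1,0,0],"roll":0},{"claw":2.5,"travel":[-1,0,0],"roll":0},{"claw":2.5,"travel":[-1,0,0],"roll":0},{"claw":2.5,"travel":[-1,0,0],"roll":0},{"claw":2.5,"travel":[-1,0,0],"roll":0},{"claw":2.5,"travel":[-1,0,0],"roll":0}]'
python3 - <<'E'
from h import *
for n in ('side',): steel(n,7,xr=(390,700),yr=(-140,80))
s=status.sense();print(s['eef_pos'],tray(s['eef_pos'][:2]),s['contact_force'])
E
```

```text
clock: 17.2
eef_pos: [584.1, -28.6, 2.3]
tcp_rot: [0.996, 0.094, 0.0, 0.0]
contact_force: [0.6, 0.1, 0.5]
gripper_width: 0.291
gripper_force: 0.3
side [370. 307.] world [ 661.6 -117.2] size [29.6 40.6] ang 48.0 tray [[ 184.5 -116.2]]
side [225. 291.] world [443.3   5.3] size [41.8 54.9] ang 18.3 tray [[-7.8 43.9]]
side [302. 286.] world [571.9 -13.6] size [95.5 48.3] ang 82.4 tray [[115.2   1.9]]
side [327. 252.] world [652.6  57.3] size [65.8 17.6] ang 77.9 tray [[207.4  57. ]]
[582.79949387 -28.55365822   1.90157555] [[123.17456568 -14.74738627]] [ 0.00369851 -0.03409791 -0.71251657]
```

```bash
python3 -m creep '[{"claw":2.5,"travel":[-1,0,0],"roll":0},{"claw":2.5,"travel":[-1,0,0],"roll":0},{"claw":2.5,"travel":[-1,0,0],"roll":0},{"claw":2.5,"travel":[-1,0,-0.1],"roll":0},{"claw":2.5,"travel":[-1,0,-0.1],"roll":0},{"claw":2.5,"travel":[-1,0,0],"roll":0},{"claw":2.5,"travel":[-1,0,0],"roll":0},{"claw":2.5,"travel":[-1,0,0],"roll":0},{"claw":2.5,"travel":[-1,0,0],"roll":0},{"claw":2.5,"travel":[-1,0,0],"roll":0}]'
python3 - <<'E'
from h import *
for n in ('side','top'): steel(n,8,xr=(390,600),yr=(-140,80))
s=status.sense();print(s['eef_pos'],tray(s['eef_pos'][:2]),s['contact_force'])
E
```

```text
clock: 18.5
eef_pos: [485.9, -47.4, 4.3]
tcp_rot: [0.996, 0.094, 0.0, 0.0]
contact_force: [0.8, 0.2, 0.3]
gripper_width: 0.294
gripper_force: 0.2
side [247. 308.] world [472.1 -53. ] size [51.5 38.7] ang 16.0 tray [[  9.9 -18.6]]
side [247. 292.] world [478.8 -13.1] size [26.9  0. ] ang -103.7 tray [[23.7 19.4]]
side [225. 290.] world [443.3   4. ] size [42.4 52.7] ang 23.3 tray [[-8.  42.7]]
side [270. 271.] world [536.3  35.9] size [65.2 26. ] ang 80.3 tray [[89.2 57.1]]
top [355. 343.] world [439.5  -2.6] size [21.9 20.7] ang 70.1 tray [[-13.   36.8]]
top [410. 285.] world [ 515.1 -101. ] size [110.6  19.8] ang 73.1 tray [[ 43.4 -73.6]]
[485.28042448 -47.2424819    4.03633025] [[ 23.8826945  -15.35182501]] [-0.26335579  0.2594071   0.34223666]
```

```bash
python3 -m creep '[{"claw":2.5,"travel":[-0.8,0,0],"roll":0},{"claw":2.5,"travel":[0,0,0],"roll":0},{"claw":2.5,"travel":[1,0,-0.5],"roll":0},{"claw":2.5,"travel":[2,0,-2.5],"roll":0},{"claw":1,"travel":[4,3.2,0],"roll":0},{"claw":0,"travel":[4,3.2,0],"roll":0},{"claw":0,"travel":[4,3.3,0],"roll":0},{"claw":0,"travel":[4.2,3.3,0],"roll":0},{"claw":0,"travel":[0,0,0],"roll":0.18},{"claw":0,"travel":[0,0,0],"roll":0.18}]'
python3 -m creep '[{"claw":0,"travel":[0,0,0],"roll":0.18},{"claw":0,"travel":[0,0,0],"roll":0.18},{"claw":0,"travel":[0,0,0],"roll":0.18},{"claw":0,"travel":[0,0,0],"roll":0.027},{"claw":0,"travel":[0,0,0],"roll":0},{"claw":0,"travel":[0,0,0],"roll":0},{"claw":0,"travel":[0,0,1.4],"roll":0},{"claw":0,"travel":[0,0,1.2],"roll":0},{"claw":0,"travel":[0,0,0.6],"roll":0},{"claw":0,"travel":[0,0,0],"roll":0}]'
python3 - <<'E'
from h import *
for n in ('side','top'): steel(n,8,xr=(390,700),yr=(-150,80))
s=status.sense();print(s['eef_pos'],tray(s['eef_pos'][:2]),s['contact_force'])
M=R.from_quat(s['tcp_rot']).as_matrix(); print(np.degrees(np.arctan2(M[1,0],M[0,0])), 'clasp in tool',M.T@(np.array([661.3,-114.3,4])-s['eef_pos']))
E
```

```text
clock: 19.85
eef_pos: [692.9, -140.6, 34.1]
tcp_rot: [0.996, -0.089, 0.0, -0.0]
contact_force: [-0.4, -0.1, -0.3]
gripper_width: -0.003
gripper_force: 0.0
clock: 21.1
eef_pos: [691.4, -140.3, 1.5]
tcp_rot: [0.933, -0.361, -0.0, -0.0]
contact_force: [-0.1, -0.0, 0.6]
gripper_width: -0.003
gripper_force: 0.0
side [239. 311.] world [456.6 -56.4] size [39.8 32.3] ang 76.0 tray [[ -6.  -19.2]]
side [397. 310.] world [ 697.7 -134.2] size [47.2 25.4] ang 56.1 tray [[ 216.9 -139.6]]
side [372. 307.] world [ 660.8 -118.2] size [29.8 38.7] ang 48.0 tray [[ 183.5 -117.1]]
side [224. 291.] world [443.3   4.7] size [42.8 53.5] ang 24.1 tray [[-8.  43.3]]
top [340. 344.] world [443.3  20.2] size [23.3 44. ] ang 66.4 tray [[-5.1 58.6]]
top [381. 328.] world [456.9 -44.8] size [ 6.1 18. ] ang 79.9 tray [[-3.6 -7.8]]
[ 691.69006426 -140.45948687    2.24403688] [[ 209.84853591 -144.62307179]] [0.64265215 0.46800665 0.38750418]
-42.29202827645586 clasp in tool [-40.08306891   1.09893099  -1.76014296]
```

Case and back are both in the tray. Now pushing the clasp end-on, away from the line of the right wall.

```bash
python3 -m creep '[{"claw":0,"travel":[-0.7,0.1,0],"roll":0},{"claw":0,"travel":[-0.6,0,0],"roll":0},{"claw":0,"travel":[-0.8,0,0],"roll":0},{"claw":0,"travel":[-0.8,0,0],"roll":0},{"claw":0,"travel":[-0.8,0,0],"roll":0},{"claw":0,"travel":[-0.8,0,0],"roll":0},{"claw":0,"travel":[-0.8,0,0],"roll":0},{"claw":0,"travel":[-0.8,0,0],"roll":0},{"claw":0,"travel":[-0.7,0,0],"roll":0},{"claw":0,"travel":[0,0,0],"roll":0}]'
python3 -m creep '[{"claw":0,"travel":[1.5,0,0],"roll":0},{"claw":0,"travel":[1.5,0,-1],"roll":0},{"claw":0,"travel":[1,0,-2],"roll":0},{"claw":0.6,"travel":[0,0,0],"roll":-0.18},{"claw":0.6,"travel":[0,0,0],"roll":-0.18},{"claw":0.6,"travel":[0,0,0],"roll":-0.18},{"claw":0.6,"travel":[0,0,0],"roll":-0.18},{"claw":0.6,"travel":[0,0,0],"roll":-0.18},{"claw":0.6,"travel":[0,0,0],"roll":-0.022},{"claw":0.6,"travel":[0,0,0],"roll":0}]'
python3 - <<'E'
from h import *
for n in ('side','top','wrist'): steel(n,7,xr=(390,690),yr=(-150,80))
s=status.sense();print(s['eef_pos'],tray(s['eef_pos'][:2]),s['contact_force'])
M=R.from_quat(s['tcp_rot']).as_matrix(); print(np.degrees(np.arctan2(M[1,0],M[0,0])))
E
```

```text
clock: 22.45
eef_pos: [640.1, -94.9, 2.1]
tcp_rot: [0.933, -0.361, -0.0, -0.0]
contact_force: [0.4, -0.0, 0.1]
gripper_width: 0.0
gripper_force: 0.0
clock: 23.7
eef_pos: [670.9, -122.9, 32.7]
tcp_rot: [0.996, 0.09, 0.0, 0.0]
contact_force: [0.0, 0.2, 0.7]
gripper_width: 0.067
gripper_force: 0.0
side [239. 311.] world [456.8 -55.3] size [39.9 32.4] ang 76.0 tray [[ -5.6 -18.1]]
side [339. 298.] world [617.9 -77.5] size [30.2 40.6] ang 48.6 tray [[148.7 -69.3]]
side [223. 291.] world [443.5   5.9] size [42.9 53.6] ang 24.1 tray [[-7.6 44.5]]
top [339. 342.] world [448.6  21.5] size [15.8 32.5] ang 65.8 tray [[ 0.3 58.9]]
wrist [227. 348.] world [621.1 -73.2] size [18.9 39.8] ang 35.9 tray [[152.7 -65.6]]
wrist [303. 307.] world [ 660.1 -115.3] size [12.7  6.3] ang 6.6 tray [[ 183.4 -114.1]]
wrist [340. 324.] world [ 653.8 -136.3] size [33.6  7. ] ang 14.0 tray [[ 173.3 -133.6]]
[ 670.43136964 -122.48156407   32.44085574] [[ 192.2220363  -123.07210158]] [0.43491906 0.42581145 0.19366421]
10.454742016757539
```

```bash
python3 -m creep '[{"claw":0.6,"travel":[0.2,-2.7,0],"roll":0},{"claw":0.6,"travel":[0.2,-2.8,0],"roll":0},{"claw":0.6,"travel":[0,0,1.4],"roll":0},{"claw":0.6,"travel":[0,0,1.1],"roll":0},{"claw":0.6,"travel":[0,0,0.5],"roll":0},{"claw":0.6,"travel":[-0.8,0,0],"roll":0},{"claw":0.6,"travel":[-0.8,0,0],"roll":0},{"claw":0.6,"travel":[-0.7,0,0],"roll":0},{"claw":0.6,"travel":[-0.8,0,0],"roll":0},{"claw":0.6,"travel":[-0.8,0,0],"roll":0}]'
python3 -m creep '[{"claw":0.6,"travel":[-0.8,0,0],"roll":0},{"claw":0.6,"travel":[-0.8,0,0],"roll":0},{"claw":0.6,"travel":[-0.8,0,0],"roll":0},{"claw":0.6,"travel":[-0.8,0,0],"roll":0},{"claw":0.6,"travel":[-0.8,0,0],"roll":0},{"claw":0.6,"travel":[0,0,0],"roll":0},{"claw":0.6,"travel":[0,0,0],"roll":0},{"claw":0.6,"travel":[0,0,0],"roll":0},{"claw":0.6,"travel":[0,0,0],"roll":0},{"claw":0.6,"travel":[0,0,0],"roll":0}]'
python3 - <<'E'
from h import *
for n in ('side','top'): steel(n,7,xr=(390,690),yr=(-150,80))
s=status.sense();print(s['eef_pos'],tray(s['eef_pos'][:2]),s['contact_force'])
K,T,im=cam('wrist'); cv2.imwrite('pics/w7.png',im[:,:,::-1]); cv2.imwrite('pics/s7.png',cam('side')[2][:,:,::-1])
E
```

```text
clock: 25.1
eef_pos: [625.3, -74.8, 2.5]
tcp_rot: [0.996, 0.092, 0.0, 0.0]
contact_force: [1.3, 0.6, 0.5]
gripper_width: 0.073
gripper_force: 0.1
clock: 26.35
eef_pos: [586.5, -81.9, 2.3]
tcp_rot: [0.996, 0.092, 0.0, -0.0]
contact_force: [0.7, 0.5, -0.1]
gripper_width: 0.068
gripper_force: 0.0
side [240. 311.] world [457.5 -55.5] size [40.1 34. ] ang 75.9 tray [[ -4.9 -18.5]]
side [323. 306.] world [587.1 -77.4] size [17.8 43.9] ang 0.8 tray [[118.5 -63.6]]
side [308. 304.] world [569.1 -65.8] size [71.2 26.5] ang 65.3 tray [[102.9 -48.8]]
side [225. 291.] world [443.3   5.8] size [42.5 53.6] ang 24.1 tray [[-7.8 44.5]]
side [343. 274.] world [656.2 -13. ] size [66.6 24.7] ang 73.5 tray [[198.2 -12.8]]
top [372. 235.] world [602.2 -57.2] size [22.6 29.7] ang 74.0 tray [[137.  -46.4]]
[586.5106682  -81.89755785   2.2881484 ] [[117.10244246 -67.87434517]] [ 0.4805983  -0.49089876 -0.21335976]
```

```bash
python3 -m creep '[{"claw":0.6,"travel":[1.5,0,0],"roll":0},{"claw":0.6,"travel":[1.5,0,0],"roll":0},{"claw":0.6,"travel":[1.5,0,-1],"roll":0},{"claw":0.6,"travel":[1.5,0,-2],"roll":0},{"claw":0.6,"travel":[0,0,-2],"roll":0},{"claw":0.6,"travel":[0,0,0],"roll":0},{"claw":0.6,"travel":[0,0,0],"roll":0},{"claw":0.6,"travel":[0,0,0],"roll":0},{"claw":0.6,"travel":[0,0,0],"roll":0},{"claw":0.6,"travel":[0,0,0],"roll":0}]'
python3 - <<'E'
from h import *
for n in ('side','top','wrist'): steel(n,7,xr=(390,660),yr=(-150,80))
s=status.sense();print(s['eef_pos'],tray(s['eef_pos'][:2]))
E
```

```text
clock: 27.8
eef_pos: [645.2, -70.9, 51.9]
tcp_rot: [0.996, 0.092, -0.0, -0.0]
contact_force: [-0.3, 0.3, 0.2]
gripper_width: 0.071
gripper_force: 0.0
side [237. 311.] world [456.1 -55.2] size [40.1 33.8] ang 76.0 tray [[ -6.3 -17.8]]
side [307. 306.] world [565.7 -75.9] size [47.9 20.9] ang 78.6 tray [[ 97.7 -58.2]]
side [225. 290.] world [443.5   5.3] size [42.4 52.7] ang 23.3 tray [[-7.6 43.9]]
wrist [128. 472.] world [456.3  44.2] size [12.8  6.8] ang 0.2 tray [[12.  79.8]]
wrist [319. 388.] world [563.3 -84.5] size [11.6 19.5] ang 82.6 tray [[ 93.8 -66.2]]
wrist [340. 326.] world [616.6 -88.1] size [37.1  7.8] ang 14.1 tray [[145.5 -79.5]]
wrist [304. 305.] world [624.9 -64.7] size [11.9  6.8] ang 9.3 tray [[157.9 -58. ]]
[645.39974294 -70.95500818  52.1931748 ] [[176.99953549 -67.84671099]]
```

```bash
python3 -m creep '[{"claw":1,"travel":[-1.7,-0.8,1],"roll":0},{"claw":1,"travel":[-1.7,-0.7,1],"roll":-0.08},{"claw":1,"travel":[0,0,1.5],"roll":0},{"claw":1,"travel":[0,0,1],"roll":0},{"claw":1,"travel":[0,0,0.5],"roll":0},{"claw":1,"travel":[0,0,0],"roll":0},{"claw":1,"travel":[-0.8,0,0],"roll":0},{"claw":1,"travel":[-0.8,0,0],"roll":0},{"claw":1,"travel":[-0.8,0,0],"roll":0},{"claw":1,"travel":[-0.8,0,0],"roll":0}]'
python3 -m creep '[{"claw":1,"travel":[-0.8,0,0],"roll":0},{"claw":1,"travel":[-0.8,0,0],"roll":0},{"claw":1,"travel":[-0.8,0,0],"roll":0},{"claw":1,"travel":[-0.8,0,-0.1],"roll":0},{"claw":1,"travel":[-0.8,0,-0.1],"roll":0},{"claw":1,"travel":[-0.8,0,0],"roll":0},{"claw":1,"travel":[-0.8,0,0],"roll":0},{"claw":1,"travel":[-0.8,0,0],"roll":0},{"claw":1,"travel":[-0.8,0,0],"roll":0},{"claw":1,"travel":[-0.8,0,0],"roll":0}]'
python3 - <<'E'
from h import *
for n in ('side','top'): steel(n,8,xr=(390,560),yr=(-150,80))
s=status.sense();print(s['eef_pos'],tray(s['eef_pos'][:2]))
E
```

```text
clock: 29.2
eef_pos: [577.8, -71.0, 2.5]
tcp_rot: [0.991, 0.131, 0.0, 0.0]
contact_force: [-0.0, 0.5, 0.0]
gripper_width: 0.114
gripper_force: 0.1
clock: 30.45
eef_pos: [500.7, -91.8, 4.3]
tcp_rot: [0.991, 0.132, 0.0, 0.0]
contact_force: [0.2, -0.5, 0.7]
gripper_width: 0.117
gripper_force: 0.2
side [239. 311.] world [456.6 -56.4] size [39.8 32.3] ang 76.0 tray [[ -6.  -19.2]]
side [266. 318.] world [490.3 -76.7] size [69.7 32. ] ang 78.9 tray [[ 23.4 -45.2]]
side [223. 291.] world [443.3   4.7] size [42.8 53.5] ang 24.1 tray [[-8.  43.3]]
side [291. 287.] world [557.4 -20.2] size [65.6 25.3] ang 79.7 tray [[99.7 -1.9]]
top [342. 346.] world [440.6  15.8] size [34.2 41.2] ang 83.2 tray [[-8.5 54.7]]
top [398. 316.] world [471.2 -73. ] size [22.3 24.3] ang 74.2 tray [[  5.3 -38.1]]
[500.12289089 -91.64097697   4.03485104] [[ 30.38563937 -61.71168784]]
```

```bash
python3 -m creep '[{"claw":1,"travel":[-0.5,0,0],"roll":0},{"claw":1,"travel":[0,0,0],"roll":0},{"claw":1,"travel":[1,0,0],"roll":0},{"claw":1,"travel":[2,0,-1],"roll":0},{"claw":1,"travel":[3,0,-3],"roll":0},{"claw":1,"travel":[4,0,-4],"roll":0},{"claw":1,"travel":[4,0,-4],"roll":0},{"claw":1,"travel":[4,2,-3],"roll":0},{"claw":1,"travel":[2,4,0],"roll":0},{"claw":1,"travel":[0,4,0],"roll":0}]'
python3 - <<'E'
from h import *
for n in ('side','top'): steel(n,8)
a=cam('side')[2][210:370,170:410]; b=cam('top')[2][130:410,180:480]
cv2.imwrite('pics/f.png',np.hstack([cv2.convertScaleAbs(cv2.resize(a,(420,280)),alpha=1.3),cv2.convertScaleAbs(b,alpha=1.8)])[:,:,::-1])
E
```

```text
clock: 31.8
eef_pos: [717.9, -137.2, 154.8]
tcp_rot: [0.991, 0.133, 0.001, 0.0]
contact_force: [0.2, 0.8, -0.3]
gripper_width: 0.115
gripper_force: 0.0
side [349. 339.] world [ 599.3 -174.5] size [22.5 21.6] ang 32.9 tray [[ 112.8 -161.2]]
side [259. 324.] world [478.3 -98.1] size [21.1 35.6] ang 14.3 tray [[  7.8 -64. ]]
side [239. 311.] world [456.6 -56.4] size [39.8 32.3] ang 76.0 tray [[ -6.  -19.2]]
side [225. 291.] world [443.3   4.7] size [42.8 53.5] ang 24.1 tray [[-8.  43.3]]
side [398. 284.] world [735.  -74.5] size [53.  49.8] ang 14.5 tray [[264.4 -87.7]]
side [346. 228.] world [712.1 112. ] size [105.3  50.1] ang 65.8 tray [[275.9  99.9]]
top [339. 342.] world [447.4  21.3] size [18.8 33.5] ang 69.8 tray [[-0.9 59. ]]
top [382. 330.] world [455.6 -48.5] size [13.7 22.7] ang 79.8 tray [[ -5.5 -11.1]]
top [266. 183.] world [711.9  98.7] size [44.7 48.7] ang 38.4 tray [[273.3  86.8]]
top [367. 150.] world [740.6 -69.1] size [45.8 40.1] ang 39.8 tray [[270.9 -83.4]]
```

View pics/f.png

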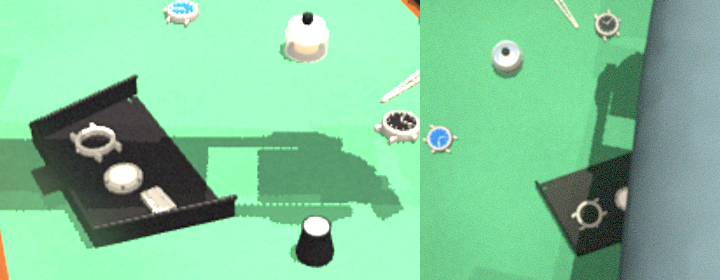

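The case (95,142), back (123,178) and clasp (158,200) lie flat and apart on the tray floor. The watches, bell, loupe and tweezers are where they were, and the arm is clear.

```bash
python3 -c "
from plant import close_job;print(close_job())"
```

```text
the job is handed in; nothing more can be done
None
```

The case, the case back and the clasp, swept in that order, lie flat on the tray floor and the bystanders are where they were; once the fingertips slid over the case when it caught near the left wall end, so I re-pushed it. The job was handed in at about 32 s.

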